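# Hang the hook-on tray on the microscope stand's lipped rail

### The job

Hang the hooked accessory tray on the rail of the microscope stand: lift its hook over the rail's front lip and lower it gently behind the lip, feeling along the rail until the hook's notch drops over the hidden key and the tray is fully home and hanging upright; then let go. Do not knock the stand or its microscope with the arm, and leave the plain tray, the jar and the brush where they are.

Things in the scene. Friction and masses are not known exactly. Their poses are not given: they have to be found in the camera images.
- tray: Loose bare-aluminium hook-on tray, 0.28 to 0.46 kg, standing on the table. Origin: centre of its underside; z up, x towards its hook. Open tray 74 mm (x) by 130 mm (y), walls 25 mm high; at its +x side a back plate (x 33 to 37 mm) rises to z 104 mm and carries a hook (point tray_hook) on its far side and a grip bar (point tray_grip) over the tray.
- tray_grip (a point): Middle of the free part of the tray's black grip bar: x 5, y 0, z 80 mm in the tray's frame, axes as the tray. The bar is 14 mm thick (y), 24 mm high (z 68 to 92 mm), x -12 to 33 mm, rooted in the back plate: pinch it across y, firmly, so that the tray does not swing. The microscope will hang over it (see point objective): pinch it with a leaning tool from the start.
- tray_hook (a point): Middle of the lower edge of the hook: x 56, y 0, z 80 mm in the tray's frame, axes as the tray. From the back plate's top a bridge (z 99 to 104 mm) runs to x 59 mm; from it hangs the hook flange, x 53 to 59 mm, 120 mm long in y, down to z 80 mm. In the middle of its lower edge is a notch 17 mm wide (y), 14 mm deep.
- stand: Fixed microscope stand with a rail. Origin on the table under the middle of the rail's channel; y along the rail, x from its front (robot side) to its back, z up. A front panel, flush with the lip's front (x -17 mm), reaches down to the table. Hung home, the tray's underside is about 50 mm above the table, its origin about 56 mm before the channel's middle. Column 150 mm behind the rail.
- channel (a point): Middle of the channel floor, 130 mm above the stand's origin, axes as the stand. Rail 200 mm long; channel 10 mm wide, floor z 130 mm; lip x -17 to -5, top z 147 mm; back wall x 5 to 11, top z 172 mm. A fixed key fills the channel's width, 10 mm long (y), 12 mm high, anywhere from y -15 to 15 mm (not reported): a flange landing on it stops 12 mm high; only with its notch over the key does it reach the floor.
- objective (a point): Centre of the underside of the black microscope objective, a cylinder of radius 44 mm, 245 mm straight above the stand's origin. Above it, z 288 to 438 mm, is the head, x -44 to 56 mm, y -55 to 55 mm of the stand. It hangs so near the grip bar of a hung tray that a gripper pointing straight down does not fit: lean it back about 40 degrees, so that it points down and to the stand's +x.
- plain_tray: Bystander: loose aluminium tray like the other, 74 mm by 130 mm and 25 mm high, but with no back plate, hook or grip bar. Origin at the centre of its underside.
- jar: Bystander: amber glass jar with a black cap, 68 mm across, 100 mm tall, upright. Origin at the centre of its underside.
- brush: Bystander: brush 190 mm long lying on the table along its x axis. Origin at its middle, underside.
Things that resemble listed ones, but are neither listed nor needed, are in the scene too. Several things look just like the tray: the one meant starts farthest to the robot's left.

How it is judged:
On the way:
1. the hook flange is held above the lip, over the rail's channel (x of tray_hook in the frame of stand between -0.009 and 0.009 m and y of tray_hook in the frame of stand between -0.05 and 0.05 m and z of tray_hook in the frame of stand between 0.144 and 0.19 m), for 0.1 s.
At the end, for the whole second after the job is handed in: The tray hangs at rest in front of the rail with its hook flange in the channel behind the lip, the flange's lower edge on the channel floor (within 5 mm) with the notch over the key, the tray upright within 0.1 rad and square to the rail within 0.08 rad (x of tray_hook in the frame of stand between -0.006 and 0.006 m and y of tray_hook in the frame of stand between -0.022 and 0.022 m and z of tray_hook in the frame of stand between 0.125 and 0.135 m and x of tray in the frame of stand between -0.066 and -0.046 m and angle between tray's own z axis and vertical below 0.1 rad and angle between the y axis of tray and the y axis of stand, either way round below 0.08 rad and linear speed of tray below 0.02 m/s); the robot touches nothing.
It fails at once if the tray is dropped or rammed home: it moves faster than 0.3 m/s while it touches the stand or its hook is down in the rail (linear speed of tray above 0.3 m/s and (contact force between tray and stand above 1 N or (x of tray_hook in the frame of stand between -0.012 and 0.012 m and y of tray_hook in the frame of stand between -0.1 and 0.1 m and z of tray_hook in the frame of stand between 0.125 and 0.147 m))).
It fails at once if the arm or fingers knock the stand or microscope with more than 20 N (contact force between any of the arm, the fingers and stand above 20 N).
It fails at once if the plain tray, jar or brush is moved more than 30 mm (distance of any of plain_tray, jar, brush from where it was at the start of the episode above 0.03 m).
It also fails if it takes over 54 s, if anything falls off the work surface, if the arm or the gripper's body presses on something with over 40 N, if the wrist force passes 120 N, or if a joint passes its speed limit or range.

### The arm

A 7-joint arm with a two-finger parallel gripper is mounted at the origin on the work surface. World frame = base frame: x ahead of the robot, y to its left, z up, the work surface at z = 0. Lengths are in m, angles in rad, forces in N, time in s.
With the tool pointing down it reaches from about 0.4 to 0.925 m from the base axis. Payload 4.1 kg.
Tool frame: the origin (TCP) lies at the very end of the fingers, on their centre line; the grasp point (between the pads) lies 19 mm behind it (env.grip_depth is the distance from the TCP to the grasp point, in m); x points along the fingers, y is the direction in which the jaws open and shut, and the axes are right-handed (so a half turn about x gives the same grasp; the last joint's range is limited). The gripper opens to 85 mm and grips with 20 to 120 N. Pads are 22 mm wide; open, the fingers measure 114 mm over their backs; the gripper's body (76 mm by 85 mm) begins 54 mm behind the grasp point. The pads swing forward as they close: fully open they stand 13 mm farther back than shut.
Start: joints at [-1.414, 0.398, 0.045, 1.537, -0.019, 1.207, -0.051], TCP at [0.164, 0.629, 0.231] pointing down, gripper open.
Joint ranges: [-2.82, 2.82], [-0.49, 2.23], [-1.37, 1.46], [0, 2.46], [-1.36, 4.5], [0.23, 2], [-2.94, 2.94]. Speed limits (rad/s): [2.57, 2.57, 3.14, 3.14, 3.14, 3.14, 3.14].

### API

Orientations are given as a rotation vector (axis times angle).
In Python, from cell import env gives the robot as it stands. The module is installed in compiled form; this text tells all that it offers.
- The arm moves only by the shell command python3 -m creep 'ROWS'. ROWS is text: rows parted by semicolons, each of 7 numbers parted by spaces: the turn, a rotation vector about the tool's x, y, z in degrees, then the shift along the tool's x, y, z in cm, then the finger opening in cm, from 0 to 8.54. A call has 1 to 5 rows; each row shifts and turns the commanded pose from where the row before left it, along the tool's axes as they then stand; what a row does not reach is not made up. A row lasts 1/10 s, in which the tool goes at most 50 mm and 8.59 degrees, less where a joint would pass 70% of its speed; a pose out of reach is approached as far as the arm can. A call is refused whole if a number of a shift passes 5 or a number of a turn 8.59, either way. A call with a gripper value outside its range is refused whole. The fingers move at their own pace and stop on an object; the grip force is fixed at half the most. Time passes only in rows, so rows that do not move let the fingers close. It gives the time, the measured TCP pose, the force and the opening at its end, in the units of the state.
- env.observe(): the state, without advancing time (a new reading comes with each control period).
- env.camera(name): name is "side" or "top"; returns a dict with "frame" (384x512x3 uint8, blue, green, red), "camera_matrix" (3x3 intrinsics, pixels), "world_to_cam" (4x4, takes a point from world to camera coordinates). Camera axes: x right, y down, z forward; pixel columns grow to the right and rows downward; lengths in m; the calibration is good to about 2 mm. A picture is of the moment at which its call begins. There is no depth.
- env.finish_job(): hands the job in, once; it reports no verdict.
The state is a dict: "time_s": time; "joints": joint angles; "dq": joint speeds; "joint_torque": joint torques, N m; "eef_pos": TCP position; "eef_rot": TCP orientation; "ft_force": force on the tool from outside, world axes, zero at the start; "ft_torque": the same for the moment, N m; "width": finger opening in m.
Only numpy, scipy, OpenCV 4.12 (cv2) and the standard library are available. Lean on these libraries where they do the work, as an engineer would, in place of code of your own. Each camera call takes 0.05 s, during which the arm holds its last target. There are 200 camera calls.

## Working session

There is one attempt and no reset: what is moved stays moved. The work goes in short steps, Python scripts to look and compute and a shell command to move; the robot and the scene stay as the last step left them, time stands still between calls to the robot, and variables do not carry over. Pictures are saved under pics/ and viewed, about 8 in all and at most 12, crops included, and the job is handed in when it is done.

```bash
mkdir -p pics; cat > h.py <<'E'
import numpy as np, cv2
from cell import env
from scipy.spatial.transform import Rotation as R
def snap(n):
    c=env.camera(n); return c["frame"].copy(),np.array(c["camera_matrix"]),np.array(c["world_to_cam"])
def ray(K,T,u,v):
    d=T[:3,:3].T@np.linalg.solve(K,[u,v,1.]); o=-T[:3,:3].T@T[:3,3]; return o,d/np.linalg.norm(d)
def onz(K,T,u,v,z):
    o,d=ray(K,T,u,v); return o+d*(z-o[2])/d[2]
def proj(K,T,p):
    q=T[:3,:3]@np.array(p)+T[:3,3]; q=K@q; return q[:2]/q[2]
E
python3 - <<'E'
from h import *
s=env.observe(); print({k:np.round(v,3) for k,v in s.items()})
print(R.from_rotvec(s['eef_rot']).as_matrix().round(3))
ims=[]
for n in("top","side"):
    f,K,T=snap(n); cv2.imwrite(f"pics/{n}0.png",f); np.savez(f"{n}0.npz",f=f,K=K,T=T)
    print(n,(-T[:3,:3].T@T[:3,3]).round(3),K[0,0].round(1)); print(T[:3,:3].round(2))
    cv2.imwrite(f"pics/{n}0b.png",cv2.resize(f,(800,600),interpolation=cv2.INTER_CUBIC))
E
```

```text
{'time_s': np.float64(0.0), 'joints': array([-1.414,  0.399,  0.045,  1.538, -0.019,  1.207, -0.051]), 'dq': array([-0.001,  0.   ,  0.001,  0.   , -0.001,  0.   , -0.001]), 'joint_torque': array([ 0.0000e+00, -4.7512e+01,  1.3650e+00, -2.5422e+01,  1.2000e-02,
        1.0000e-02, -0.0000e+00]), 'eef_pos': array([0.164, 0.628, 0.23 ]), 'eef_rot': array([ 0.199,  1.562, -0.202]), 'ft_force': array([ 0.41 , -0.076,  0.219]), 'ft_torque': array([ 0.062, -0.024,  0.021]), 'width': np.float64(0.085)}
[[-0.     0.253  0.967]
 [-0.002  0.967 -0.253]
 [-1.    -0.002  0.   ]]
top [ 3.360e-01 -1.000e-03  1.453e+00] 498.5
[[ 0.   -1.    0.01]
 [-0.99 -0.   -0.14]
 [ 0.14 -0.01 -0.99]]
side [ 0.223 -0.666  0.92 ] 355.8
[[ 0.91 -0.42 -0.  ]
 [-0.31 -0.66 -0.68]
 [ 0.28  0.62 -0.73]]
```

View pics/top0b.png

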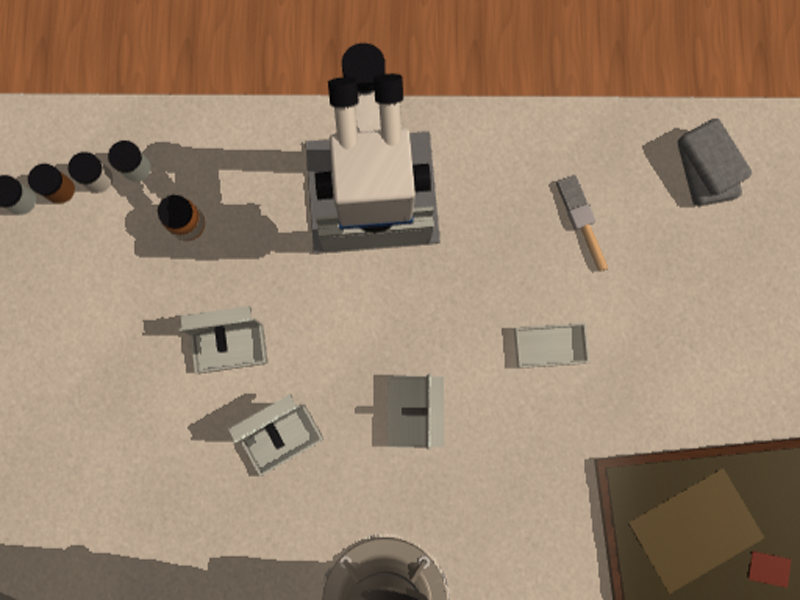

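View pics/side0b.png

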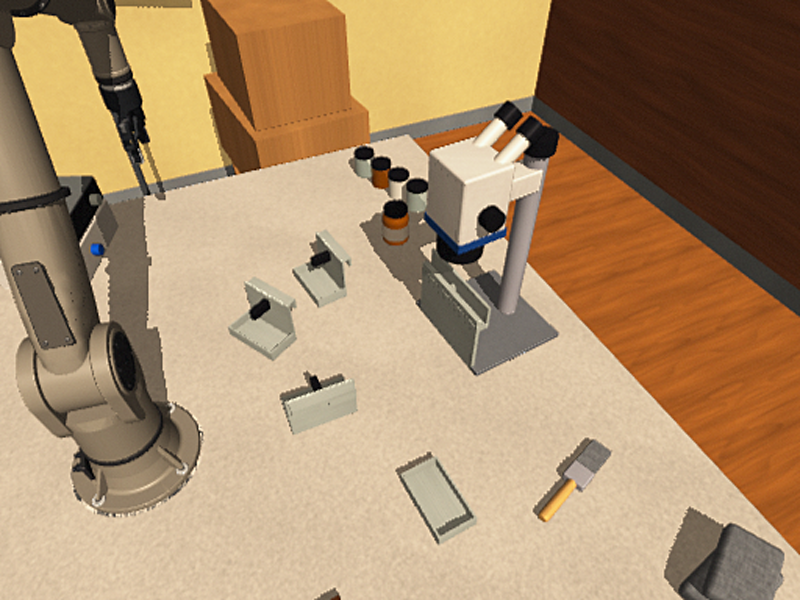

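Top view (800×600): three hook trays, at (225,340), (275,435) and (405,410), with the plain tray at (550,345). The stand's rail is near (375,238), the jar at (180,215) and the brush at (580,222). Image left is +y, so (225,340) is the tray farthest to the robot's left. I'll confirm that with one enlarged crop.

```bash
python3 - <<'E'
from h import *
a=np.load("top0.npz");b=np.load("side0.npz")
# native coords = /1.5625
A=cv2.resize(a['f'][190:245,105:180],None,fx=5.3,fy=5.3,interpolation=cv2.INTER_CUBIC)[:290,:398]
B=cv2.resize(b['f'][145:200,180:230],None,fx=5.3,fy=5.3,interpolation=cv2.INTER_CUBIC)[:290,:265]
C=cv2.resize(a['f'][80:165,190:290],None,fx=3.5,fy=3.5,interpolation=cv2.INTER_CUBIC)[:297,:350]
D=cv2.resize(b['f'][155:245,262:362],None,fx=3.3,fy=3.3,interpolation=cv2.INTER_CUBIC)[:297,:330]
M=np.zeros((600,800,3),np.uint8)
M[:A.shape[0],:A.shape[1]]=A; M[:B.shape[0],420:420+B.shape[1]]=B
M[300:300+C.shape[0],:C.shape[1]]=C; M[300:300+D.shape[0],420:420+D.shape[1]]=D
cv2.imwrite("pics/crop1.png",M)
E
```

```text
(no output)
```

View pics/crop1.png

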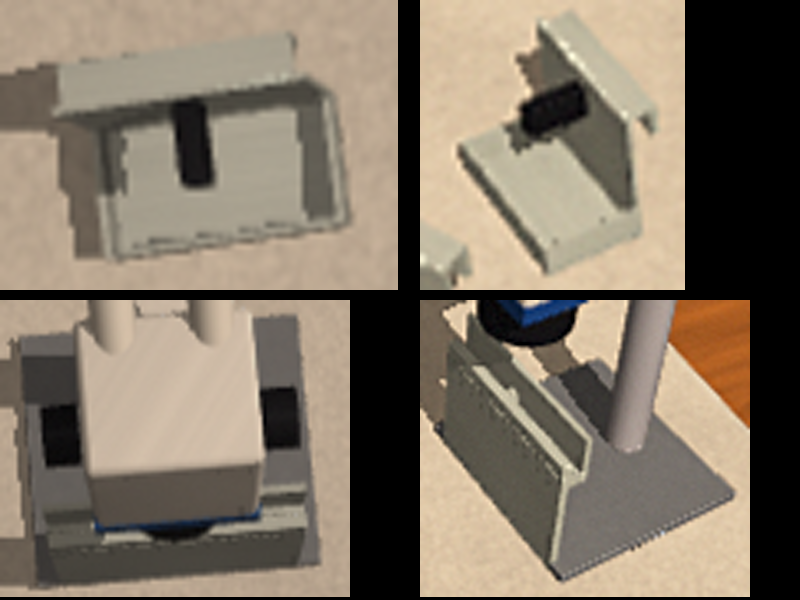

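The crop confirms it: hook, black grip bar, no neighbour farther left. The side crop also shows a small light block in the channel near (512,388), which may be the key. Next I measure.

```bash
python3 - <<'E'
from h import *
a=np.load("top0.npz");b=np.load("side0.npz")
A=lambda x,y:(105+x/5.3-.4,190+y/5.3-.4)
B=lambda x,y:(180+(x-420)/5.3-.4,145+y/5.3-.4)
C=lambda x,y:(190+x/3.5-.4,80+(y-300)/3.5-.4)
D=lambda x,y:(262+(x-420)/3.3-.4,155+(y-300)/3.3-.4)
t=lambda p,z:onz(a['K'],a['T'],*p,z); s=lambda p,z:onz(b['K'],b['T'],*p,z)
g=lambda n,p:print(n,p.round(4))
for n,p,z in[("bridge BL",(62,68),.104),("bridge BR",(293,37),.104),("bridge FL",(57,115),.104),("barroot L",(176,103),.092),("barroot R",(207,100),.092),("barend L",(180,187),.092),("barend R",(215,184),.092),("trayfrontL",(115,258),.025),("trayfrontR",(347,222),.025)]: g(n,t(A(*p),z))
print("side"); 
for n,p,z in[("bridge B far",(575,12),.104),("bridge Bnear",(657,115),.104),("tray floor near front",(548,272),0),("near back",(638,235),0)]: g(n,s(B(*p),z))
print("stand top")
for n,p,z in[("liptop front L",(48,545),.147),("liptop front R",(303,527),.147),("panel bot L",(48,585),0),("panel bot R",(305,563),0),("base FL",(38,587),0),("base FR",(320,563),0)]: g(n,t(C(*p),z))
print("stand side")
for n,p,z in[("bot far",(440,428),0),("bot near",(557,577),0),("lip far",(447,368),.147),("lip near",(563,480),.147),("bw near",(590,440),.172),("bw far",(470,320),.172),("key",(512,388),.142)]: g(n,s(D(*p),z))
m=cv2.inRange(a['f'][190:245,105:180],(0,0,0),(45,45,45)); ys,xs=np.nonzero(m)
n,l,st,ce=cv2.connectedComponentsWithStats(m); k=1+np.argmax(st[1:,4]); print(st[k],ce[k]); 
r=cv2.minAreaRect(np.argwhere(l==k)[:,::-1].astype(np.float32)); P=cv2.boxPoints(r)+[105,190]
for p in P: g("bar",t(p,.092))
# side-view underside of objective: dark mask; blue ring
hsv=cv2.cvtColor(b['f'],cv2.COLOR_BGR2HSV)
m=cv2.inRange(hsv,(105,130,40),(130,255,255));n,l,st,ce=cv2.connectedComponentsWithStats(m);print([ (x,c.round(0)) for x,c in zip(st,ce) if x[4]>30])
E
```

```text
bridge BL [0.4962 0.3518 0.104 ]
bridge BR [0.5126 0.2341 0.104 ]
bridge FL [0.472  0.3534 0.104 ]
barroot L [0.4796 0.2955 0.092 ]
barroot R [0.4812 0.2796 0.092 ]
barend L [0.4362 0.2921 0.092 ]
barend R [0.4378 0.2742 0.092 ]
trayfrontL [0.4029 0.3401 0.025 ]
trayfrontR [0.4225 0.2162 0.025 ]
side
bridge B far [0.503  0.3532 0.104 ]
bridge Bnear [0.5153 0.2284 0.104 ]
tray floor near front [0.4265 0.2227 0.    ]
near back [0.4948 0.2305 0.    ]
stand top
liptop front L [0.6339 0.114  0.147 ]
liptop front R [ 0.6488 -0.081   0.147 ]
panel bot L [0.6329 0.1265 0.    ]
panel bot R [ 0.6527 -0.0916  0.    ]
base FL [0.6311 0.1349 0.    ]
base FR [ 0.6528 -0.1043  0.    ]
stand side
bot far [0.6412 0.1378 0.    ]
bot near [ 0.6553 -0.094   0.    ]
lip far [0.6165 0.0799 0.147 ]
lip near [ 0.645  -0.0942  0.147 ]
bw near [ 0.677  -0.0814  0.172 ]
bw far [0.655  0.1085 0.172 ]
key [0.6632 0.0332 0.142 ]
[32 19  8 16 94] [35.85106383 26.28723404]
bar [0.4793 0.2984 0.092 ]
bar [0.4814 0.282  0.092 ]
bar [0.4392 0.2754 0.092 ]
bar [0.4372 0.2918 0.092 ]
[(array([     0,      0,    512,    384, 196309], dtype=int32), array([256., 192.])), (array([272, 136,  52,  27, 245], dtype=int32), array([297., 152.])), (array([ 58, 156,   9,   7,  54], dtype=int32), array([ 62., 159.]))]
```

Tray ≈ grip (0.454, 0.285), yaw ≈ 8.3°: top and side views agree to about 3 mm, and the bar, bridge and wall lengths match. Stand ≈ (0.659, 0.018), yaw ≈ 5°. Next, a helper for the remaining motion, then I turn the tool.

```bash
cat >> h.py <<'E'
def tool(yaw,lean=40):
    y,l=np.radians([yaw,lean]); x=np.array([np.sin(l)*np.cos(y),np.sin(l)*np.sin(y),-np.cos(l)]); Y=np.array([-np.sin(y),np.cos(y),0])
    return np.c_[x,Y,np.cross(x,Y)]
def togo(pos,M):
    s=env.observe(); C=R.from_rotvec(s['eef_rot']).as_matrix()
    print('t',round(float(s['time_s']),2),'pos',s['eef_pos'].round(4),'w',round(float(s['width'])*1000,1),'F',s['ft_force'].round(1))
    print('turn deg',np.degrees(R.from_matrix(C.T@M).as_rotvec()).round(2),'shift cm (target axes)',(M.T@(np.array(pos)-s['eef_pos'])*100).round(2),'(now axes)',(C.T@(np.array(pos)-s['eef_pos'])*100).round(2))
E
python3 -m creep '-7.7 0 0 0 0 0 5; -7.7 0 0 0 0 0 5; -7.6 0 0 0 0 0 5; 0 -8 0 0 0 0 5; 0 -8 0 0 0 0 5'
python3 -m creep '0 -8 0 0 0 0 5; 0 -8 0 0 0 0 5; 0 -8 0 0 0 0 5; 0 0 0 0 0 0 5'
python3 - <<'E'
from h import *
M=tool(8.3); g=np.array([.454,.285,.080])+.019*M[:,0]
togo(g-.10*M[:,0],M); print(env.observe()['joints'].round(2))
E
```

```text
time_s: 0.6
eef_pos: [0.1672, 0.6289, 0.2317]
eef_rot: [-0.09, 1.284, 0.123]
ft_force: [-1.0, -1.1, -0.4]
width: 0.0499
time_s: 1.0
eef_pos: [0.1576, 0.6283, 0.2271]
eef_rot: [-0.075, 0.873, 0.143]
ft_force: [-1.5, -0.8, -0.2]
width: 0.0503
t 1.0 pos [0.1576 0.6283 0.2271] w 50.3 F [-1.5 -0.8 -0.2]
turn deg [ 0.75 -0.17 -0.13] shift cm (target axes) [ 18.84 -38.25   9.22] (now axes) [ 18.73 -38.41   8.77]
[-1.82  0.38  0.1   1.76  0.74  1.13 -0.36]
```

```bash

python3 -m creep '0 0 0 1.5 -4 1 5; 0 0 0 1.5 -4 1 5; 0 0 0 1.5 -4 1 5; 0 0 0 1.5 -4 1 5; 0 0 0 1.5 -4 1 5' >/dev/null
python3 -m creep '0 0 0 2 -4 1 5; 0 0 0 2 -4 1 5; 0 0 0 2 -4 1 5; 0 0 0 2 -4 1 5; 0.7 0 0 2 -2 0 5'
python3 -m creep '0 0 0 0 0 0 5; 0 0 0 0 0 0 5'
python3 - <<'E'
from h import *
M=tool(8.3); g=np.array([.454,.285,.080])+.019*M[:,0]
togo(g-.10*M[:,0],M)
fs=[]
s=env.observe(); C=R.from_rotvec(s['eef_rot']).as_matrix()
for n in("top","side"):
    f,K,T=snap(n); np.savez(f"{n}1.npz",f=f,K=K,T=T); u=proj(K,T,[.46,.285,.1]);x,y=int(u[0])-50,int(u[1])-75
    fs.append(cv2.resize(f[y:y+120,x:x+100],None,fx=4,fy=4,interpolation=cv2.INTER_CUBIC)); print(x,y)
cv2.imwrite("pics/app.png",np.hstack(fs))
E
```

```text
time_s: 2.0
eef_pos: [0.402, 0.2744, 0.1558]
eef_rot: [-0.045, 0.873, 0.124]
ft_force: [1.1, 0.6, 0.5]
width: 0.0502
time_s: 2.2
eef_pos: [0.4003, 0.2785, 0.1558]
eef_rot: [-0.049, 0.872, 0.128]
ft_force: [-0.2, -0.2, 0.8]
width: 0.0498
t 2.2 pos [0.4003 0.2785 0.1558] w 49.8 F [-0.2 -0.2  0.8]
turn deg [-0.88 -0.01  0.04] shift cm (target axes) [ 1.18 -0.14 -0.73] (now axes) [ 1.18 -0.15 -0.73]
90 140
153 86
```

View pics/app.png

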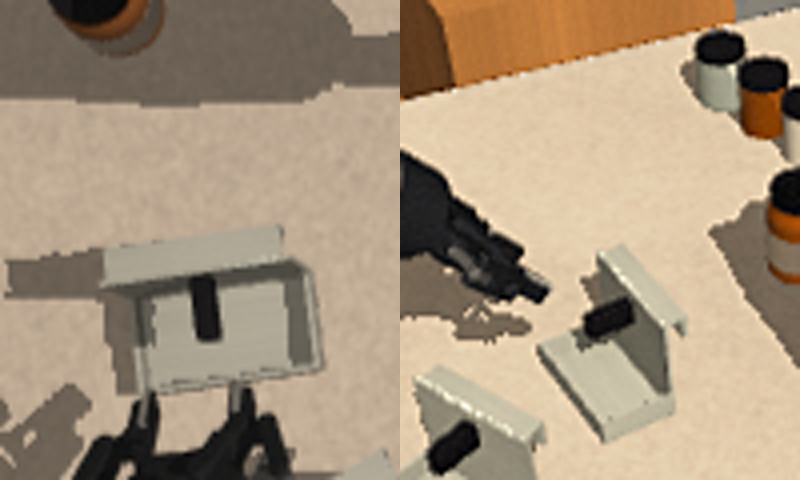

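The fingertips straddle the bar line: top-view tips at (148,395) and (238,390), bar at (205,310), and the offset matches the parallax. I go in along the tool and close.

```bash

python3 -m creep '-0.8 0 0 1 0 -0.7 5; 0 0 0 2 -0.1 0 5; 0 0 0 2 0 0 5; 0 0 0 2 0 0 5; 0 0 0 2 0 0 5'
python3 -m creep '0 0 0 1.5 0 0 5; 0 0 0 0.5 0 0 5; 0 0 0 0 0 0 5; 0 0 0 0 0 0 5'
python3 - <<'E'
from h import *
M=tool(8.3); g=np.array([.454,.285,.080])+.019*M[:,0]
togo(g,M)
E
```

```text
time_s: 2.8
eef_pos: [0.4519, 0.2889, 0.0824]
eef_rot: [-0.065, 0.871, 0.139]
ft_force: [0.6, 0.1, 0.5]
width: 0.0496
time_s: 3.2
eef_pos: [0.4641, 0.2894, 0.0677]
eef_rot: [-0.065, 0.871, 0.138]
ft_force: [0.4, 0.4, 0.1]
width: 0.0497
t 3.2 pos [0.4641 0.2894 0.0677] w 49.7 F [0.4 0.4 0.1]
turn deg [ 0.13 -0.01 -0.06] shift cm (target axes) [ 0.28 -0.28 -0.03] (now axes) [ 0.28 -0.28 -0.03]
```

```bash

python3 -m creep '0 0 0 0.1 -0.25 0 5; 0 0 0 0 0 0 3; 0 0 0 0 0 0 2; 0 0 0 0 0 0 1; 0 0 0 0 0 0 0.5'
python3 -m creep '0 0 0 0 0 0 0.5; 0 0 0 0 0 0 0.5; 0 0 0 0 0 0 0.5; 0 0 0 0 0 0 0.5; 0 0 0 0 0 0 0.5'
```

```text
time_s: 3.7
eef_pos: [0.4655, 0.2872, 0.0672]
eef_rot: [-0.064, 0.87, 0.138]
ft_force: [-3.8, 0.1, 6.3]
width: 0.0134
time_s: 4.2
eef_pos: [0.4655, 0.2871, 0.0672]
eef_rot: [-0.065, 0.87, 0.138]
ft_force: [-3.7, -0.2, 6.2]
width: 0.0131
```

```bash

python3 -m creep '0 0 0 -0.38 0 0.32 0.5; 0 0 0 -1.15 0 0.96 0.5; 0 0 0 -1.53 0 1.29 0.5; 0 0 0 -1.53 0 1.29 0.5; 0 0 0 -1.53 0 1.29 0.5'
python3 -m creep '0 0 0 -0.77 0 0.64 0.5; 0 0 0 -0.38 0 0.32 0.5; 0 0 0 0 0 0 0.5; 0 0 0 0 0 0 0.5; 0 0 0 0 0 0 0.5'
python3 - <<'E'
from h import *
s=env.observe(); C=R.from_rotvec(s['eef_rot']).as_matrix(); g=s['eef_pos']-.019*C[:,0]
print('grip pt',g.round(4),'yaw',np.degrees(np.arctan2(-C[0,1],C[1,1])).round(2), 'tq',s['ft_torque'].round(2))
fs=[]
for n in("top","side"):
    f,K,T=snap(n); np.savez(f"{n}2.npz",f=f,K=K,T=T); u=proj(K,T,g);x,y=int(u[0])-50,int(u[1])-65
    fs.append(cv2.resize(f[y:y+110,x:x+100],None,fx=4,fy=4,interpolation=cv2.INTER_CUBIC)); print(x,y)
b=np.load("side0.npz")['f'][170:230,270:347]
fs2=cv2.resize(b,(200,156)); 
cv2.imwrite("pics/lift.png",np.hstack(fs))
E
```

```text
time_s: 4.7
eef_pos: [0.4645, 0.285, 0.1458]
eef_rot: [-0.066, 0.874, 0.135]
ft_force: [0.9, 0.3, -3.6]
width: 0.0131
time_s: 5.2
eef_pos: [0.4651, 0.2856, 0.1604]
eef_rot: [-0.067, 0.873, 0.135]
ft_force: [-0.3, 0.4, -3.9]
width: 0.0137
grip pt [0.453  0.2839 0.175 ] yaw 8.37 tq [-0.16  1.22 -0.08]
85 150
149 80
```

View pics/lift.png

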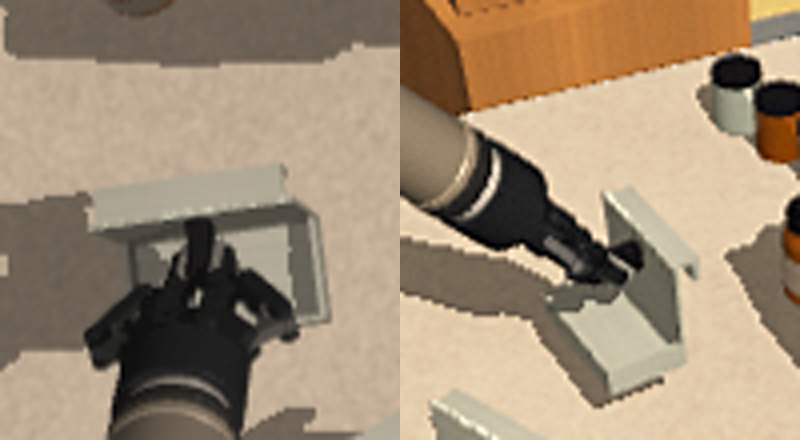

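The tray is held and lifted. Top-view bridge back corners are at (88,190) and (285,165); side-view bottom corners are at (605,400) and (687,345). From these I measure its pitch and the hook offset from the grip.

```bash
python3 - <<'E'
from h import *
a=np.load("top2.npz");b=np.load("side2.npz")
s=env.observe(); C=R.from_rotvec(s['eef_rot']).as_matrix(); g=s['eef_pos']-.019*C[:,0]
y=np.radians(8.37); Q=np.array([[np.cos(y),np.sin(y),0],[-np.sin(y),np.cos(y),0],[0,0,1]])
A=lambda x,y:(85+x/4-.4,150+y/4-.4); B=lambda x,y:(149+(x-400)/4-.4,80+y/4-.4)
for p in[(88,190),(285,165)]: print('bridge top',(Q@(onz(a['K'],a['T'],*A(*p),.197)-g)).round(4))
for p in[(625,188),(698,265)]: print('bridge side',(Q@(onz(b['K'],b['T'],*B(*p),.197)-g)).round(4))
for n,p,Y in[("front bot",(608,405),-.065),("back bot",(687,345),-.065),("front top wall",(608,385),-.065),("bridge back",(698,265),-.060)]:
    o,d=ray(b['K'],b['T'],*B(*p)); o=Q@(o-g); d=Q@d; print(n,(o+d*(Y-o[1])/d[1]).round(4))
# stand crop for edges, from side0 & top0
b=np.load("side0.npz")['f'][160:235,265:350]
cv2.imwrite("pics/rail.png",cv2.resize(b,None,fx=8,fy=8,interpolation=cv2.INTER_CUBIC))
E
```

```text
bridge top [0.055  0.061  0.0218]
bridge top [ 0.0531 -0.064   0.0218]
bridge side [0.0525 0.0587 0.0218]
bridge side [ 0.0525 -0.0699  0.0218]
front bot [-0.0415 -0.065  -0.0909]
back bot [ 0.038  -0.065  -0.0612]
front top wall [-0.0387 -0.065  -0.0691]
bridge back [ 0.0574 -0.06    0.0132]
```

View pics/rail.png

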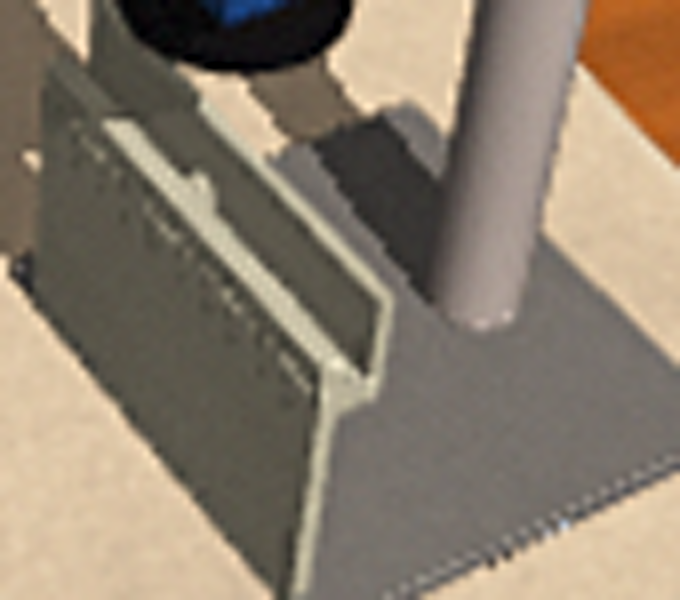

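The rail crop shows the key at about (205,190), poking up in the channel. The tray's pitch reading disagrees between features, so I enlarge that view.

```bash
python3 - <<'E'
from h import *
b=np.load("side2.npz"); f=b['f'][122:184,182:232]
P=cv2.resize(f,None,fx=8,fy=8,interpolation=cv2.INTER_CUBIC)
b0=np.load("side0.npz"); f0=b0['f'][145:202,182:230]; P0=cv2.resize(f0,None,fx=8,fy=8,interpolation=cv2.INTER_CUBIC)
M=np.zeros((500,800,3),np.uint8); M[:P.shape[0],:400]=P; M[:P0.shape[0],410:410+384]=P0
cv2.imwrite("pics/pitch.png",M)
D=lambda x,y:(265+x/8-.44,160+y/8-.44)
y=np.radians(5);Q=np.array([[np.cos(y),np.sin(y),0],[-np.sin(y),np.cos(y),0],[0,0,1]]);o=np.array([.659,.018,0])
for n,p,z in[("lip front near",(322,372),.147),("lip back near",(347,362),.147),("lip front far",(50,65),.147),("bw near back",(390,300),.172),("panel bot near",(290,598),0),("panel bot far",(30,285),0),("key top far",(203,172),.142),("key top near",(216,190),.142),("key mid",(205,195),.142)]:
    w=onz(b0['K'],b0['T'],*D(*p),z); print(n,w.round(4),(Q@(w-o)).round(4))
E
```

```text
lip front near [ 0.6508 -0.0835  0.147 ] [-0.017  -0.1004  0.147 ]
lip back near [ 0.6617 -0.083   0.147 ] [-0.0061 -0.1008  0.147 ]
lip front far [0.6357 0.111  0.147 ] [-0.0151  0.0947  0.147 ]
bw near back [ 0.6775 -0.0818  0.172 ] [ 0.0097 -0.101   0.172 ]
panel bot near [ 0.6572 -0.0759  0.    ] [-0.01   -0.0934  0.    ]
panel bot far [0.6393 0.1286 0.    ] [-0.0099  0.1119  0.    ]
key top far [0.665  0.0334 0.142 ] [0.0073 0.0148 0.142 ]
key top near [0.6647 0.0222 0.142 ] [0.006  0.0037 0.142 ]
key mid [0.6594 0.0215 0.142 ] [0.0007 0.0035 0.142 ]
```

View pics/pitch.png

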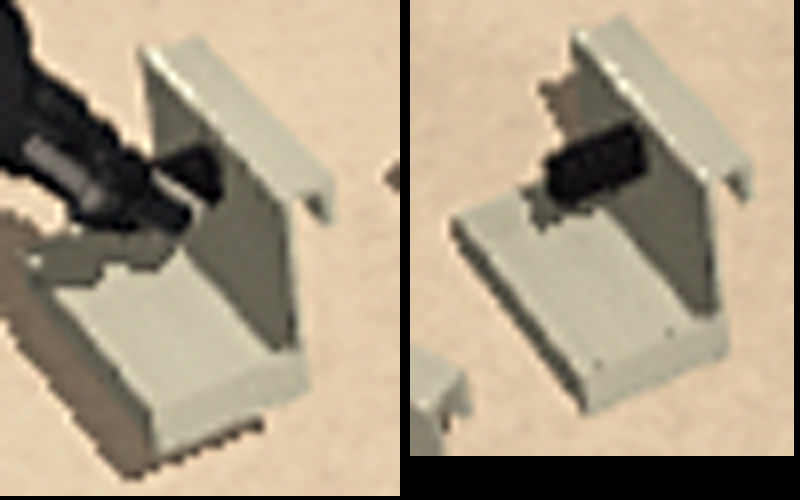

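```bash
python3 - <<'E'
from h import *
s=env.observe(); C=R.from_rotvec(s['eef_rot']).as_matrix(); g=s['eef_pos']-.019*C[:,0]
y=np.radians(8.37); Q=np.array([[np.cos(y),np.sin(y),0],[-np.sin(y),np.cos(y),0],[0,0,1]])
b=np.load("side2.npz")
for nm,f,G,L in[("lift",lambda x,y:(182+x/8-.44,122+y/8-.44),g,[("fb",(155,455),-.065),("bb",(308,388),-.065),("fwalltop",(152,420),-.065),("plate top near",(288,205),-.065),("bridge top back",(333,185),-.06),("flange low back",(333,222),-.06)]),
 ("rest",lambda x,y:(182+(x-410)/8-.44,145+y/8-.44),np.array([.454,.285,.08]),[("fb",(585,412),-.065),("bb",(727,355),-.065),("fwalltop",(582,385),-.065),("plate top near",(712,185),-.065),("bridge top back",(751,165),-.06),("flange low back",(751,200),-.06)])]:
  for n,p,Y in L:
    o,d=ray(b['K'],b['T'],*f(*p)); o=Q@(o-G); d=Q@d; print(nm,n,((o+d*(Y-o[1])/d[1])*1000).round(1))
E
```

```text
lift fb [-39.  -65.  -80.9]
lift bb [ 35.4 -65.  -79.2]
lift fwalltop [-37.9 -65.  -61.4]
lift plate top near [ 34.4 -65.   20.8]
lift bridge top back [ 58.1 -60.   17.7]
lift flange low back [ 56.6 -60.   -0.9]
rest fb [-40.4 -65.  -72. ]
rest bb [ 31.9 -65.  -75.4]
rest fwalltop [-39.9 -65.  -55.2]
rest plate top near [ 32.8 -65.   27.1]
rest bridge top back [ 54.8 -60.   24.4]
rest flange low back [ 53.3 -60.    4.8]
```

```bash
cat >> h.py <<'E'
def hookgoal(hx,hy,hz,off=.052,dz=-.002,yaw=5.,o=(.659,.018)):
    # TCP goal for hook at stand-frame (hx,hy,hz)
    y=np.radians(yaw); Z=np.array([[np.cos(y),-np.sin(y),0],[np.sin(y),np.cos(y),0],[0,0,1]]); M=tool(yaw)
    g=Z@np.array([hx-off,hy,hz-dz])+[o[0],o[1],0]
    return g+.019*M[:,0],M
def hookpos(off=.052,dz=-.002,yaw=5.,o=(.659,.018)):
    s=env.observe(); C=R.from_rotvec(s['eef_rot']).as_matrix(); g=s['eef_pos']-.019*C[:,0]
    ty=np.arctan2(-C[0,1],C[1,1]); h=g+[off*np.cos(ty),off*np.sin(ty),dz]; y=np.radians(yaw)
    d=h-[o[0],o[1],0]; print('hook mm',(np.array([d[0]*np.cos(y)+d[1]*np.sin(y),-d[0]*np.sin(y)+d[1]*np.cos(y),d[2]])*1000).round(1),'rel yaw',round(np.degrees(ty)-yaw,2),'F',s['ft_force'].round(1),'T',s['ft_torque'].round(2),'w',round(s['width']*1e3,1),'t',s['time_s'])
E
python3 - <<'E'
from h import *
p,M=hookgoal(-.045,.009,.172); togo(p,M); hookpos()
E
```

```text
t 5.3 pos [0.4652 0.2858 0.1606] w 13.0 F [-0.6 -0.2 -2.7]
turn deg [ 2.68 -0.08 -2.05] shift cm (target axes) [  5.55 -27.47   6.43] (now axes) [  4.55 -27.92   5.13]
hook mm [-129.9  286.1  173.2] rel yaw 3.37 F [-0.6 -0.2 -2.7] T [-0.14  1.2  -0.03] w 13.0 t 5.3
```

```bash

python3 -m creep '2.7 0 -2 0 0 0 0.5; 0 0 0 0.4 -1 0.45 0.5; 0 0 0 0.5 -2 0.6 0.5; 0 0 0 0.5 -3 0.6 0.5; 0 0 0 0.5 -3 0.6 0.5' >/dev/null
python3 -m creep '0 0 0 0.6 -3 0.7 0.5; 0 0 0 0.6 -3 0.7 0.5; 0 0 0 0.5 -3 0.6 0.5; 0 0 0 0.5 -3 0.6 0.5; 0 0 0 0.5 -3 0.6 0.5' >/dev/null
python3 -m creep '0 0 0 0.5 -2 0.5 0.5; 0 0 0 0.4 -1 0.45 0.5; 0 0 0 0 0 0 0.5; 0 0 0 0 0 0 0.5; 0 0 0 0 0 0 0.5'
python3 - <<'E'
from h import *
p,M=hookgoal(-.045,.009,.172); togo(p,M); hookpos()
b=snap("side");np.savez("side3.npz",f=b[0],K=b[1],T=b[2])
cv2.imwrite("pics/near.png",cv2.resize(b[0][125:225,245:345],None,fx=6,fy=6,interpolation=cv2.INTER_CUBIC))
E
```

```text
time_s: 6.8
eef_pos: [0.5413, 0.1072, 0.1579]
eef_rot: [-0.05, 0.877, 0.075]
ft_force: [-0.5, 0.1, -2.7]
width: 0.013
t 6.8 pos [0.5413 0.1072 0.1579] w 13.0 F [-0.5  0.1 -2.7]
turn deg [ 0.45 -0.32  0.63] shift cm (target axes) [ 1.47 -9.01  1.99] (now axes) [ 1.56 -9.01  1.93]
hook mm [-69.6  99.2 170.5] rel yaw -0.06 F [-0.5  0.1 -2.7] T [-0.07  1.22  0.03] w 13.0 t 6.8
```

View pics/near.png

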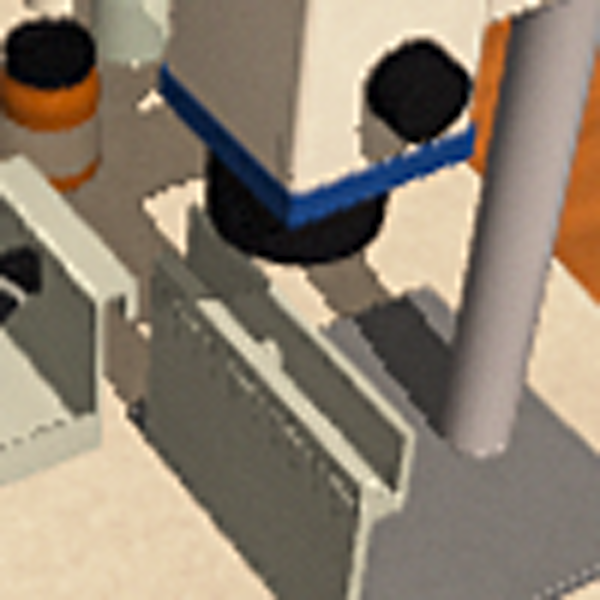

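The rows were cut short, so the tray is 9 cm left of the goal with its hook at (130,300) in the crop. The key shows again at (270,350). I finish the lateral move more slowly.

```bash

python3 -m creep '0.4 -0.3 0.6 0.1 -0.8 0.2 0.5; 0 0 0 0.3 -1.8 0.4 0.5; 0 0 0 0.3 -1.8 0.4 0.5; 0 0 0 0.3 -1.8 0.4 0.5; 0 0 0 0.3 -1.8 0.4 0.5' >/dev/null
python3 -m creep '0 0 0 0.2 -1 0.2 0.5; 0 0 0 0 0 0 0.5; 0 0 0 0 0 0 0.5; 0 0 0 0 0 0 0.5'>/dev/null
python3 - <<'E'
from h import *
p,M=hookgoal(-.045,.009,.172); togo(p,M); hookpos()
b=snap("side");np.savez("side3.npz",f=b[0],K=b[1],T=b[2])
a=snap("top");np.savez("top3.npz",f=a[0],K=a[1],T=a[2])
u=proj(a[1],a[2],[.63,.02,.2]).astype(int); print(u)
S=cv2.resize(b[0][125:225,235:315],None,fx=6,fy=6,interpolation=cv2.INTER_CUBIC)
A=cv2.resize(a[0][u[1]-30:u[1]+40,u[0]-40:u[0]+40],None,fx=4,fy=4,interpolation=cv2.INTER_CUBIC)
Mo=np.zeros((600,800,3),np.uint8); Mo[:,:480]=S; Mo[:280,480:]=A; cv2.imwrite("pics/near2.png",Mo)
E
```

```text
t 7.75 pos [0.5633 0.0474 0.1555] w 13.1 F [ 0.4  0.9 -4.5]
turn deg [ 0.63 -0.59  0.53] shift cm (target axes) [ 0.21 -2.86  0.86] (now axes) [ 0.22 -2.87  0.84]
hook mm [-52.8  37.9 168.1] rel yaw 0.15 F [ 0.4  0.9 -4.5] T [-0.07  1.16  0.02] w 13.1 t 7.75
[238 146]
```

View pics/near2.png

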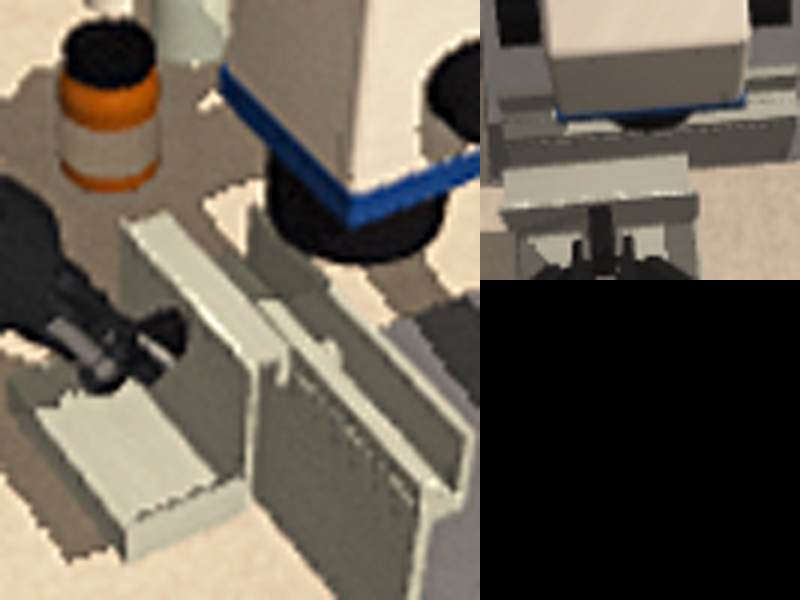

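```bash
python3 - <<'E'
from h import *
b=np.load("side3.npz");a=np.load("top3.npz")
y=np.radians(5);Q=np.array([[np.cos(y),np.sin(y),0],[-np.sin(y),np.cos(y),0],[0,0,1]]);o=np.array([.659,.018,0])
for p in[(288,350),(168,212)]: print('side bridge back',(Q@(onz(b['K'],b['T'],235+p[0]/6-.4,125+p[1]/6-.4,.192)-o)*1000).round(1))
for p in[(505,168),(688,155)]: print('top bridge back',(Q@(onz(a['K'],a['T'],198+(p[0]-480)/4-.4,116+p[1]/4-.4,.192)-o)*1000).round(1))
for n,p,Y in[('flange low back',(288,383),-.0221),('bridge back',(288,350),-.0221),('fb',(125,560),-.027),('bb',(250,497),-.027)]:
    c,d=ray(b['K'],b['T'],235+p[0]/6-.4,125+p[1]/6-.4); c=Q@(c-o);d=Q@d; print(n,((c+d*(Y-c[1])/d[1])*1000).round(1))
E
python3 -m creep '0.6 -0.5 0.5 0 -0.6 0.15 0.5; 0 0 0 0.05 -0.8 0.25 0.5; 0 0 0 0.05 -0.8 0.25 0.5; 0 0 0 0.05 -0.6 0.2 0.5; 0 0 0 0 0 0 0.5' >/dev/null
python3 -m creep '0 0 0 0 0 0 0.5; 0 0 0 0 0 0 0.5'>/dev/null
python3 - <<'E'
from h import *
p,M=hookgoal(-.045,.009,.172); togo(p,M); hookpos()
E
```

```text
side bridge back [-48.1 -23.4 192. ]
side bridge back [-46.2  96.1 192. ]
top bridge back [-48.3  95.  192. ]
top bridge back [-49.6 -23.2 192. ]
flange low back [-45.6 -22.1 166.8]
bridge back [-47.2 -22.1 190.4]
fb [-142.6  -27.    91.7]
bb [-67.8 -27.   98.6]
t 8.55 pos [0.5733 0.0189 0.1598] w 12.9 F [ 0.3  0.9 -4.2]
turn deg [-0.07 -0.09  0.11] shift cm (target axes) [0.06 0.07 0.02] (now axes) [0.06 0.07 0.02]
hook mm [-45.5   8.2 172.4] rel yaw -0.13 F [ 0.3  0.9 -4.2] T [-0.11  1.17 -0.03] w 12.9 t 8.55
```

The held tray is about 4° back-up, and its hook sits about 2 mm ahead of the assumed point. I turn the tool +3° about y, update the offsets and go over the channel.

```bash
sed -i 's/M=tool(yaw)$/M=tool(yaw,37)/; s/off=.052,dz=-.002/off=.0545,dz=-.005/' h.py
python3 -m creep '0 1.5 0 0 0 0 0.5; 0 1.5 0 0 0 0 0.5; 0 0 0 0 0 0 0.5'>/dev/null
python3 - <<'E'
from h import *
p,M=hookgoal(0,.0105,.168); togo(p,M); hookpos()
E
```

```text
t 8.85 pos [0.5743 0.0187 0.1606] w 12.9 F [ 0.4 -0.4 -3. ]
turn deg [-0.18 -0.02  0.1 ] shift cm (target axes) [2.71 0.24 3.13] (now axes) [2.7  0.25 3.13]
hook mm [-41.3   8.  170.8] rel yaw -0.2 F [ 0.4 -0.4 -3. ] T [-0.12  1.1   0.02] w 12.9 t 8.85
```

```bash

python3 -m creep '-0.1 0 0.1 0.3 0.05 0.35 0.5; 0 0 0 0.5 0.05 0.6 0.5; 0 0 0 0.5 0.05 0.6 0.5; 0 0 0 0.5 0.05 0.6 0.5; 0 0 0 0.5 0.05 0.6 0.5'>/dev/null
python3 -m creep '0 0 0 0.3 0 0.35 0.5; 0 0 0 0 0 0 0.5; 0 0 0 0 0 0 0.5; 0 0 0 0 0 0 0.5'
python3 - <<'E'
from h import *
p,M=hookgoal(0,.0105,.168); togo(p,M); hookpos()
b=snap("side");np.savez("side4.npz",f=b[0],K=b[1],T=b[2])
cv2.imwrite("pics/over.png",cv2.resize(b[0][140:225,245:335],None,fx=7,fy=7,interpolation=cv2.INTER_CUBIC))
E
```

```text
time_s: 9.75
eef_pos: [0.6132, 0.0238, 0.1575]
eef_rot: [-0.04, 0.926, 0.08]
ft_force: [0.9, -0.5, -2.9]
width: 0.0132
t 9.75 pos [0.6132 0.0238 0.1575] w 13.2 F [ 0.9 -0.5 -2.9]
turn deg [-0.05 -0.11  0.05] shift cm (target axes) [0.1  0.07 0.18] (now axes) [0.1  0.07 0.18]
hook mm [ -2.    9.7 167.7] rel yaw -0.08 F [ 0.9 -0.5 -2.9] T [-0.14  1.08  0.02] w 13.2 t 9.75
```

View pics/over.png

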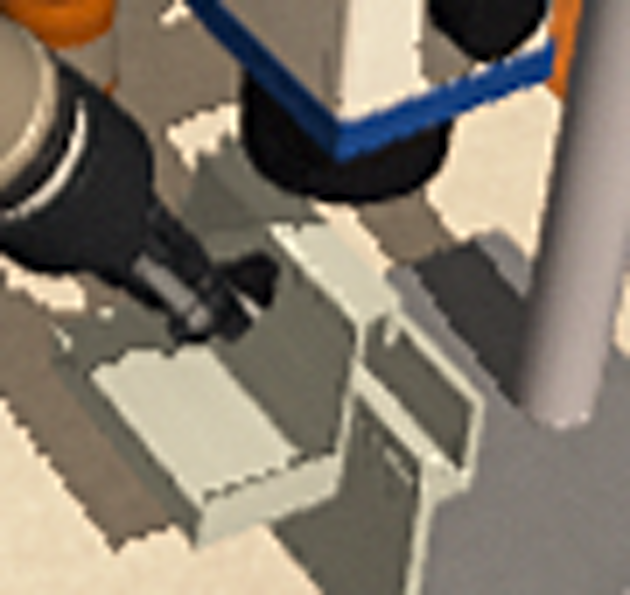

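The flange is over the channel, with its near end at (395,320) between the lip and the back wall. A numeric check of the bridge edge, then I lower.

```bash
python3 - <<'E'
from h import *
b=np.load("side4.npz")
y=np.radians(5);Q=np.array([[np.cos(y),np.sin(y),0],[-np.sin(y),np.cos(y),0],[0,0,1]]);o=np.array([.659,.018,0])
N=lambda p:(245+p[0]/7-.4,140+p[1]/7-.4)
for p in[(400,302)]: print('bridge back',(Q@(onz(b['K'],b['T'],*N(p),.191)-o)*1000).round(1))
for n,p,Y in[('flange low',(391,345),-.0503),('bridge back',(400,302),-.0503),('fb',(198,548),-.055),('bb',(345,487),-.055)]:
    c,d=ray(b['K'],b['T'],*N(p)); c=Q@(c-o);d=Q@d; print(n,((c+d*(Y-c[1])/d[1])*1000).round(1))
E
```

```text
bridge back [  2. -50. 191.]
flange low [-1.000e-01 -5.030e+01  1.667e+02]
bridge back [  1.8 -50.3 191.4]
fb [-97.2 -55.   94. ]
bb [-19.9 -55.   91.1]
```

```bash

python3 -m creep '0 0 0 0.1 0 0.1 0.5; 0 0 0 0.4 0 -0.3 0.5; 0 0 0 0.4 0 -0.3 0.5; 0 0 0 0.4 0 -0.3 0.5; 0 0 0 0.3 0 -0.2 0.5'>/dev/null
python3 -m creep '0 0 0 0 0 0 0.5; 0 0 0 0 0 0 0.5'>/dev/null
python3 - <<'E'
from h import *
p,M=hookgoal(0.0,.0100,.150); togo(p,M); hookpos()
E
python3 -m creep '0 0 0 0.2 0 -0.15 0.5; 0 0 0 0 0 0 0.5'>/dev/null
python3 - <<'E'
from h import *
hookpos()
E
```

```text
t 10.5 pos [0.6153 0.0241 0.1391] w 13.1 F [ 0.6  1.  -3.4]
turn deg [-0.06 -0.08  0.03] shift cm (target axes) [-0.06  0.01  0.04] (now axes) [-0.06  0.01  0.04]
hook mm [1.000e-01 9.900e+00 1.492e+02] rel yaw -0.07 F [ 0.6  1.  -3.4] T [-0.1   1.07 -0.04] w 13.1 t 10.5
hook mm [-1.000e-01  9.700e+00  1.465e+02] rel yaw -0.08 F [-0.4 -0.2 -4.6] T [-0.11  1.17 -0.  ] w 12.9 t 10.7
```

```bash

for i in 1; do python3 -m creep '0 0 0 0.2 0 -0.15 0.5; 0 0 0 0 0 0 0.5'|grep force; done
python3 -m creep '0 0 0 0.2 0 -0.15 0.5; 0 0 0 0 0 0 0.5'|grep force
python3 -c "from h import *; hookpos()"
python3 -m creep '0 0 0 0.16 0 -0.12 0.5; 0 0 0 0 0 0 0.5'|grep force
python3 -c "from h import *; hookpos()"
```

```text
ft_force: [-0.2, 0.3, -4.1]
ft_force: [0.5, 0.7, -3.4]
hook mm [ -0.2   9.8 141.3] rel yaw -0.07 F [ 0.5  0.7 -3.4] T [-0.09  1.15  0.01] w 13.1 t 11.1
ft_force: [0.5, -0.4, -4.0]
hook mm [ -0.2   9.8 139.3] rel yaw -0.07 F [ 0.5 -0.4 -4. ] T [-0.11  1.11  0.04] w 12.8 t 11.3
```

No contact at 139 mm, below the key's 142 mm top, so the notch is probably over the key. I keep lowering while watching the force.

```bash

python3 -m creep '0 0 0 0.16 0 -0.12 0.5; 0 0 0 0 0 0 0.5'|grep force
python3 -m creep '0 0 0 0.16 0 -0.12 0.5; 0 0 0 0 0 0 0.5'|grep force
python3 -c "from h import *; hookpos()"
python3 -m creep '0 0 0 0.16 0 -0.12 0.5; 0 0 0 0 0 0 0.5'|grep force
python3 -c "from h import *; hookpos()"
```

```text
ft_force: [-0.0, 0.3, -2.5]
ft_force: [-0.1, -0.4, -3.3]
hook mm [ -0.2   9.7 135.3] rel yaw -0.08 F [-0.1 -0.4 -3.3] T [-0.11  1.11 -0.03] w 12.9 t 11.7
ft_force: [0.0, -0.3, -3.7]
hook mm [ -0.2   9.7 133.4] rel yaw -0.08 F [ 0.  -0.3 -3.7] T [-0.14  1.16  0.  ] w 13.2 t 11.9
```

```bash

python3 -m creep '0 0 0 0.16 0 -0.12 0.5; 0 0 0 0 0 0 0.5'|grep force
python3 -c "from h import *; hookpos()"
python3 -m creep '0 0 0 0.08 0 -0.06 0.5; 0 0 0 0 0 0 0.5'|grep force
python3 -m creep '0 0 0 0.08 0 -0.06 0.5; 0 0 0 0 0 0 0.5'|grep force
python3 -c "from h import *; hookpos()"
```

```text
ft_force: [0.3, 0.6, -2.8]
hook mm [ -0.2   9.8 131.3] rel yaw -0.07 F [ 0.3  0.6 -2.8] T [-0.1   1.09 -0.  ] w 12.9 t 12.1
ft_force: [-0.2, 0.4, -2.8]
ft_force: [-0.6, -0.3, -2.3]
hook mm [  0.2   9.8 129.8] rel yaw -0.07 F [-0.6 -0.3 -2.3] T [-0.13  1.02  0.  ] w 13.1 t 12.5
```

```bash

python3 -m creep '0 0 0 0.08 0 -0.06 0.5; 0 0 0 0 0 0 0.5'|grep force
python3 -c "from h import *; hookpos()"
python3 -m creep '0 0 0 0.08 0 -0.06 0.5; 0 0 0 0 0 0 0.5'|grep force
python3 -c "from h import *; hookpos()
b=snap('side');np.savez('side5.npz',f=b[0],K=b[1],T=b[2])
cv2.imwrite('pics/down.png',cv2.resize(b[0][140:225,245:335],None,fx=7,fy=7,interpolation=cv2.INTER_CUBIC))"
```

```text
ft_force: [-3.7, -1.2, 3.8]
hook mm [  0.7   9.9 129.4] rel yaw -0.06 F [-3.7 -1.2  3.8] T [-0.17  0.45 -0.08] w 12.9 t 12.7
ft_force: [-4.6, -1.1, 7.8]
hook mm [  1.   10.  128.8] rel yaw -0.04 F [-4.6 -1.1  7.8] T [-0.13  0.16 -0.06] w 13.3 t 12.9
```

View pics/down.png

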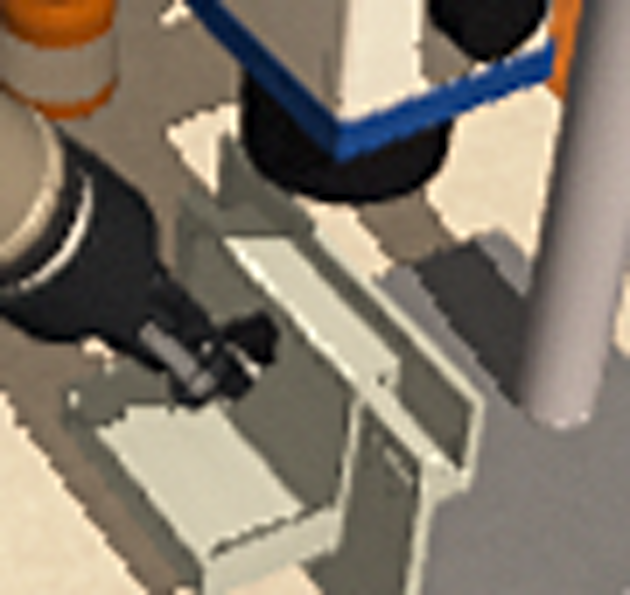

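Contact came at about 129.5 mm, which is the channel floor. In the picture the bridge sits low over the lip at (380,370), so the tray is home. I ease the load and open gradually.

```bash

python3 -m creep '0 0 0 -0.1 0 0.03 0.5; 0 0 0 0 0 0 0.5'|grep force
python3 -c "from h import *; hookpos()"
python3 -m creep '0 0 0 0 0 0 1.5; 0 0 0 0 0 0 2; 0 0 0 0 0 0 3; 0 0 0 0 0 0 4; 0 0 0 0 0 0 5'
python3 -m creep '0 0 0 0 0 0 5; 0 0 0 0 0 0 5; 0 0 0 0 0 0 5'
python3 -c "from h import *; hookpos()"
```

```text
ft_force: [-0.5, 0.2, 1.3]
hook mm [  0.3   9.9 129.2] rel yaw -0.05 F [-0.5  0.2  1.3] T [-0.1   0.3  -0.02] w 12.8 t 13.15
time_s: 13.65
eef_pos: [0.6148, 0.024, 0.1183]
eef_rot: [-0.04, 0.926, 0.08]
ft_force: [0.5, -0.2, 0.0]
width: 0.0499
time_s: 13.95
eef_pos: [0.6149, 0.024, 0.1184]
eef_rot: [-0.04, 0.926, 0.08]
ft_force: [0.1, 0.3, 0.6]
width: 0.0501
hook mm [ -0.4   9.8 128.6] rel yaw -0.07 F [0.1 0.3 0.6] T [-0.08  0.59 -0.02] w 50.1 t 13.95
```

```bash

python3 -m creep '0 0 0 -0.5 0 0 5; 0 0 0 -1 0 0 5; 0 0 0 -2 0 0 5; 0 0 0 -2 0 0 5; 0 0 0 -2 0 0 5'|grep force
python3 -m creep '0 0 0 -2 0 0 5; 0 0 0 -2 0 0 5; 0 0 0 -2 0 0 5; 0 0 0 0 0 0 5; 0 0 0 0 0 0 5'
python3 - <<'E'
from h import *
b=snap('side');np.savez('side6.npz',f=b[0],K=b[1],T=b[2]); a=snap('top');np.savez('top6.npz',f=a[0],K=a[1],T=a[2])
S=cv2.resize(b[0][140:225,245:325],None,fx=6,fy=6,interpolation=cv2.INTER_CUBIC)
A=cv2.resize(a[0][105:185,198:278],None,fx=4,fy=4,interpolation=cv2.INTER_CUBIC)
M=np.zeros((510,800,3),np.uint8);M[:,:480]=S;M[:320,480:]=A
cv2.imwrite('pics/end.png',M)
# bystanders: compare with the first top image
d=cv2.absdiff(a[0],np.load('top0.npz')['f']).max(2)
for n,(x,y,w,h) in dict(jar=(100,120,35,35),plain=(320,205,58,35),brush=(352,110,40,66)).items(): print(n,(d[y:y+h,x:x+w]>40).sum())
E
```

```text
ft_force: [-0.8, -0.8, 0.8]
time_s: 14.95
eef_pos: [0.5502, 0.0154, 0.189]
eef_rot: [-0.046, 0.958, 0.074]
ft_force: [-0.1, -0.1, 0.2]
width: 0.0498
jar 0
plain 0
brush 0
```

View pics/end.png

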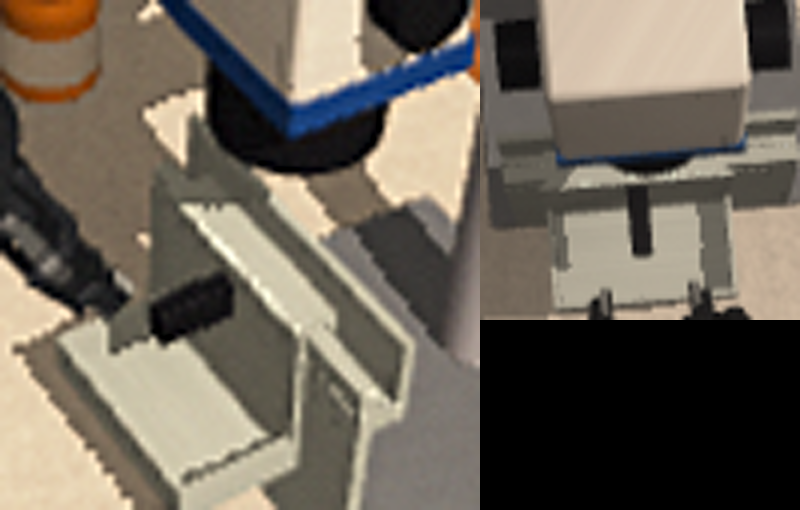

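The tray hangs released, its bridge seated at (335,320) and the fingers clear. One numeric check of seat and tilt, then I hand in.

```bash
python3 - <<'E'
from h import *
b=np.load("side6.npz")
y=np.radians(5);Q=np.array([[np.cos(y),np.sin(y),0],[-np.sin(y),np.cos(y),0],[0,0,1]]);o=np.array([.659,.018,0])
N=lambda p:(245+p[0]/6-.4,140+p[1]/6-.4)
for n,p,Y in[('bridge back near',(336,318),-.050),('plate top near',(302,335),-.055),('wall/plate bottom near',(298,470),-.055),('front bottom near',(180,512),-.055)]:
    c,d=ray(b['K'],b['T'],*N(p)); c=Q@(c-o);d=Q@d; print(n,((c+d*(Y-c[1])/d[1])*1000).round(1))
for p in[(336,318),(205,200)]: print('bridge',(Q@(onz(b['K'],b['T'],*N(p),.154)-o)*1000).round(1))
E
```

```text
bridge back near [  2.6 -50.  149.3]
plate top near [-22.  -55.  153.9]
wall/plate bottom near [-14.1 -55.   45.6]
front bottom near [-89.3 -55.   55.4]
bridge [ -0.5 -53.6 154. ]
bridge [-10.6  53.8 154. ]
```

The far-corner and clipped-bottom picks disagree with what the channel allows (yaw ≤ 2°, tilt ≤ about 2.5°). I cross-check yaw and tilt in the top view.

```bash
python3 - <<'E'
from h import *
a=np.load("top6.npz");b=np.load("side6.npz")
y=np.radians(5);Q=np.array([[np.cos(y),np.sin(y),0],[-np.sin(y),np.cos(y),0],[0,0,1]]);o=np.array([.659,.018,0])
N=lambda p:(198+(p[0]-480)/4-.4,105+p[1]/4-.4)
for n,p,z in[('front L',(553,308),.075),('front R',(735,292),.075),('plate front L',(553,213),.12),('plate front R',(728,195),.12)]: print(n,(Q@(onz(a['K'],a['T'],*N(p),z)-o)*1000).round(1))
# bar: top face by dark mask -> long axis
m=cv2.inRange(a['f'][148:172,233:246],(0,0,0),(60,60,60)); pts=np.argwhere(m)[:,::-1].astype(np.float32)
w=np.array([(Q@(onz(a['K'],a['T'],233+u,148+v,.142)-o))[:2] for u,v in pts]); vx,vy=cv2.fitLine(w.astype(np.float32),cv2.DIST_L2,0,.01,.01)[:2].ravel(); print('bar yaw rel stand deg',np.degrees(np.arctan(vy/vx)).round(2),'mid mm',(w.mean(0)*1000).round(1),len(pts))
# pitch: where edges should project for upright home tray, side view
Z=Q.T
for n,p in dict(fb=(-.093,-.055,.05),ft=(-.093,-.055,.075),bb=(-.019,-.055,.05),platetop=(-.0195,-.05,.154),bridge=(.003,-.05,.154),bridgefar=(.003,.07,.154),barend=(-.068,.003,.142)).items(): 
    u=proj(b['K'],b['T'],Z@np.array(p)+o); print(n,((u-[245,140]+.4)*6).round(0))
E
```

```text
front L [-93.8  74.5  75. ]
front R [-93.2 -53.4  75. ]
plate front L [-36.   67.4 120. ]
plate front R [-33.5 -52.5 120. ]
bar yaw rel stand deg -0.45 mid mm [-49.    9.1] 86
fb [174. 521.]
ft [175. 491.]
bb [291. 468.]
platetop [301. 327.]
bridge [338. 311.]
bridgefar [210. 174.]
barend [162. 313.]
```

The top view settles it: yaw is −0.3 to −0.5°, and the front wall is at x −93.5 mm (home is −93). The far bridge end is just in the microscope's shadow. I'm handing in.

```bash
python3 -c "from cell import env; print(env.finish_job(), env.observe()['time_s'])"
```

```text
the job is handed in; nothing more can be done
the job is handed in; nothing more can be done
```

The tray hangs on the rail with its notch over the key, and the job is handed in (about 15 s of robot time at the last reading). No verdict was reported.

I took the leftmost hook tray by its bar with the tool leaning about 40°. I corrected about 4° of tilt in the grip, carried it over the lip, and set the hook at y ≈ +10 mm, where the key showed in the side view. It went down without touching the key and first met the channel floor at about 129.5 mm. I eased the load, let go and backed out with no contact force.

**Last checks that agreed:**
- **Seat:** the hook is at x ≈ 0 and about 130 mm high.
- **Squareness:** the tray is within 0.5° of square to the rail, from the top view.
- **Front wall:** its edge is at −93.5 mm; fully home would be −93 mm.
- **Bystanders:** the jar, plain tray and brush regions show no change in the top view.

**Checks that disagreed:**
- **Yaw:** one side-view corner suggested about 5° of yaw, probably because the far end of the bridge is in the microscope's shadow. The top view and the channel's play (2° at most) rule it out.
- **Tilt:** tilt is the least certain check. The back plate read about 4° (limit 5.7°), where the rail should allow about 2.5°, and a second tilt pick was cut off by the crop. The tilt picks are about one pixel (3 mm) coarse; I did not get a sharper tilt reading before handing in.

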